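# Set up the staining bench: vials to their colour stands, tube onto the roller mixer

### The job

Get the bench ready for a staining run: stand each of the three sample vials upright in the recess of the stand that has the colour of its cap, and lay the white sample tube along the roller mixer, in the trough between its two rollers with its middle half-way between the end plates. Lower the tube gently onto the rollers without dropping it or sending them rolling (each less than a fifth of a turn), and leave everything released and at rest.

Things in the scene. Friction and masses are not known exactly. Their poses are not given: they have to be found in the camera images.
- red_vial_mid (a point): Centre (half-way up) of the upright sample vial with the red cap: clear glass with a white label, 20 mm in diameter, 53 mm tall, about 25 g; the cap is the top 10 mm. z axis up along the vial. It starts standing on the table.
- green_vial_mid (a point): Centre (half-way up) of the upright sample vial with the green cap: clear glass with a white label, 20 mm in diameter, 53 mm tall, about 25 g; the cap is the top 10 mm. z axis up along the vial. It starts standing on the table.
- blue_vial_mid (a point): Centre (half-way up) of the upright sample vial with the blue cap: clear glass with a white label, 20 mm in diameter, 53 mm tall, about 25 g; the cap is the top 10 mm. z axis up along the vial. It starts standing on the table.
- red_stand: Fixed round red vial stand, a low saucer 60 mm across and 10 mm high. Its round recess has walls about 5 mm thick, is about 46 mm across and has its flat floor (white spot in the middle) 5 mm above the table, so a vial stood in it has its centre 31.5 mm above the table. Origin: centre of the underside, on the table; z up.
- green_stand: Fixed round green vial stand, a low saucer 60 mm across and 10 mm high. Its round recess has walls about 5 mm thick, is about 46 mm across and has its flat floor (white spot in the middle) 5 mm above the table, so a vial stood in it has its centre 31.5 mm above the table. Origin: centre of the underside, on the table; z up.
- blue_stand: Fixed round blue vial stand, a low saucer 60 mm across and 10 mm high. Its round recess has walls about 5 mm thick, is about 46 mm across and has its flat floor (white spot in the middle) 5 mm above the table, so a vial stood in it has its centre 31.5 mm above the table. Origin: centre of the underside, on the table; z up.
- tube_mid (a point): Centre of the lying sample tube: white round body 24 mm in diameter with a yellow band round the middle, and an orange six-sided cap (24 mm across flats, 18 mm long) at its +y end; 160 mm long over all, about 60 g, well balanced about this point. y axis along the tube. It starts lying on the table, this point 12 mm up.
- mixer: Fixed roller mixer, 115x126 mm. Origin: bed centre, on the table; y along the rollers, x across. Rollers' axes at x = -22 and 22 mm, 29 mm up. End plates at y = -57 and 57 mm, 32 mm high; control strip (-x side) 25 mm high. The tube in the trough (x = 0) rests on all four wheels, its centre 49.4 mm above the table, its ends overhanging the end plates; the cap may be at either end.
- near_roller (a joint): Turn of the mixer's -x roller (rad, about the mixer's y, 0 at the start): a 6 mm steel shaft with two black wheels, 36 mm in diameter, 12 mm wide, at y = -40 and 40 mm. Between the wheels (68 mm) fingers have room down to the shaft (top 32 mm above the table). It turns very easily, with slight bearing friction and no motor.
- far_roller (a joint): Turn of the mixer's +x roller (rad, about the mixer's y, 0 at the start): a 6 mm steel shaft with two black wheels, 36 mm in diameter, 12 mm wide, at y = -40 and 40 mm. Between the wheels (68 mm) fingers have room down to the shaft (top 32 mm above the table). It turns very easily, with slight bearing friction and no motor.
There are look-alikes about, which are no part of the job. What is shaped like the part that bears green_vial_mid but orange or turquoise is not meant.

How it is judged:
At the end, for the whole second after the job is handed in: Each vial upright (0.12 rad) on the floor of its colour's stand, axis within 14 mm of its centre; tube on the wheels in the trough: within 7 mm across, 15 mm along, 0.1 rad of the rollers, 44 to 55 mm high; rollers turned under 1.2 rad; vials, tube and rollers at rest (horizontal distance between red_vial_mid and red_stand below 0.014 m and height (world z) of red_vial_mid between 0.027 and 0.036 m and angle between each of red_vial_mid, green_vial_mid, blue_vial_mid's own z axis and vertical below 0.12 rad and linear speed of each of red_vial, green_vial, blue_vial, tube below 0.02 m/s and horizontal distance between green_vial_mid and green_stand below 0.014 m and height (world z) of green_vial_mid between 0.027 and 0.036 m and horizontal distance between blue_vial_mid and blue_stand below 0.014 m and height (world z) of blue_vial_mid between 0.027 and 0.036 m and x of tube_mid in the frame of mixer between -0.007 and 0.007 m and y of tube_mid in the frame of mixer between -0.015 and 0.015 m and height (world z) of tube_mid between 0.044 and 0.055 m and angle between the y axis of tube_mid and the y axis of mixer, either way round below 0.1 rad and angular speed of tube below 0.4 rad/s and velocity of joint near_roller between -0.3 and 0.3 rad/s and value of joint near_roller between -1.2 and 1.2 rad and velocity of joint far_roller between -0.3 and 0.3 rad/s and value of joint far_roller between -1.2 and 1.2 rad); the robot touches nothing.
It fails at once if the tube is dropped: free of the fingers with its centre over 64 mm high, about 15 mm above its seat (contact force between the fingers and tube below 0.02 N and height (world z) of tube_mid above 0.064 m).
It also fails if it takes over 104 s, if anything falls off the work surface, if the arm or the gripper's body presses on something with over 40 N, if the wrist force passes 120 N, or if a joint passes its speed limit or range.

### The arm

A 7-joint arm with a two-finger parallel gripper is mounted at the origin on a cart in front of the work surface, level with it; the furniture and walls round the work are solid. World frame = base frame: x ahead of the robot, y to its left, z up, the work surface at z = 0. Lengths are in m, angles in rad, forces in N, time in s.
With the tool pointing down it reaches from about 0.4 to 0.875 m from the base axis. Payload 19.3 kg.
Tool frame: the origin (TCP) lies between the finger pads; the fingertips stand bot.tcp_to_tips ahead of it and the grasp point (between the pads) is the TCP (bot.tcp_to_tips is the distance from the TCP to the fingertips, in m); z points along the fingers, y is the line along which they close (so a half turn about z gives the same grasp; the last joint's range is limited). The gripper opens to 85 mm and grips with 20 to 120 N. Pads are 22 mm wide; open, the fingers measure 114 mm over their backs; the gripper's body (76 mm by 85 mm) begins 54 mm behind the grasp point. The pads swing forward as they close: fully open they stand 13 mm farther back than shut.
Start: joints at [1.111, 0.521, -0.036, 1.599, 0.021, 1.021, -0.113], TCP at [0.237, -0.578, 0.222] pointing down, gripper open.
Joint ranges: [-2.91, 2.91], [-0.3, 2.13], [-1.5, 1.42], [0.17, 2.43], [-1.26, 4.41], [0.16, 1.93], [-2.52, 2.52]. Speed limits (rad/s): [1.89, 1.89, 2.39, 2.39, 3.01, 3.01, 3.01].

### API

Orientations are given as [roll, pitch, yaw] about the fixed x, y, z axes, in that order (R = Rz(yaw) Ry(pitch) Rx(roll)).
In Python, from workcell import telemetry, grab_frame, bot gives the robot as it stands. The module is installed in compiled form; this text tells all that it offers.
- The arm moves only by the shell command python3 -m crank 'ROWS' [FORCE]. ROWS is text: rows parted by semicolons, each of 7 numbers parted by spaces: the finger opening in m, from 0 to 0.0854, then the shift along the tool's x, y, z in m, then the turn, a rotation vector about the tool's x, y, z in degrees. A call has exactly 8 rows; each row shifts and turns the commanded pose from where the row before left it, along the tool's axes as they then stand; what a row does not reach is not made up. A row lasts 1/12 s, in which the tool goes at most 41.7 mm and 7.16 degrees, less where a joint would pass 70% of its speed; a pose out of reach is approached as far as the arm can. A call with a gripper value outside its range is refused whole. The fingers move at their own pace and stop on an object; FORCE is the grip in N (left out, the last holds). Time passes only in rows, so rows that do not move let the fingers close, or fill a call up. It gives the time, the measured TCP pose, the force, the opening and the grip force at its end, in the units of the state.
- telemetry.observe(): the state, without advancing time (a new reading comes with each control period).
- grab_frame(name): name is "side" or "top"; returns a dict with "pixels" (384x512x3 uint8, red, green, blue), "depth" (384x512 float32, m along the optical axis (not along the pixel's ray), 0 where there is no reading), "vertical_fov" (degrees; the focal length in pixels is half the picture's height over the tangent of half this angle, whatever the lens; pixels are square), "cx", "cy" (the principal point, pixels), "R" (3x3) and "t" (3): a world point X has camera coordinates R X + t. Camera axes: x right, y down, z forward; pixel columns grow to the right and rows downward; lengths in m; the calibration is good to about 2 mm. A picture is of the moment at which its call begins.
- bot.job_done(): hands the job in; it is judged then, once.
The state is a dict: "clock": time; "qpos": joint angles; "qd": joint speeds; "joint_efforts": joint torques, N m; "position": TCP position; "tool_rot": TCP orientation; "force": force on the tool from outside, world axes, zero at the start; "moment": the same for the moment, N m; "grip_width": finger opening in m; "finger_force": force on a finger pad.
Only numpy, scipy, OpenCV 4.12 (cv2) and the standard library are available. Lean on these libraries where they do the work, as an engineer would, in place of code of your own. Each camera call takes 0.05 s, during which the arm holds its last target. There are 200 camera calls.

## Working session

There is one attempt and no reset: what is moved stays moved. The work goes in short steps, Python scripts to look and compute and a shell command to move; the robot and the scene stay as the last step left them, time stands still between calls to the robot, and variables do not carry over. Pictures are saved under pics/ and viewed, at most 14 in all, crops included, and the job is handed in when it is done.

```bash
mkdir -p pics
cat > h.py <<'E'
import numpy as np, cv2
from workcell import telemetry, grab_frame, bot
def snap(n,fn,crop=None,s=1):
    f=grab_frame(n); np.savez('/tmp/%s.npz'%n,**f)
    p=f['pixels'][:,:,::-1]
    if crop: x0,y0,x1,y1=crop; p=p[y0:y1,x0:x1]
    p=cv2.resize(p,None,fx=s,fy=s,interpolation=cv2.INTER_CUBIC); cv2.imwrite('pics/'+fn,p); return f
def foc(f): return f['pixels'].shape[0]/2/np.tan(np.radians(float(f['vertical_fov']))/2)
def ray(f,u,v,z):
    R,t=f['R'],f['t']; d=R.T@np.array([(u-f['cx'])/foc(f),(v-f['cy'])/foc(f),1]); c=-R.T@t
    return c+d*(z-c[2])/d[2]
def dep(f,u,v):
    R,t=f['R'],f['t']; Z=f['depth'][int(v),int(u)]
    return R.T@(np.array([(u-f['cx'])/foc(f)*Z,(v-f['cy'])/foc(f)*Z,Z])-t)
E
python3 - <<'E'
from h import *
s=telemetry.observe(); print(s['clock'],s['position'],s['tool_rot'],s['force'],s['grip_width'],bot.tcp_to_tips)
for n in('side','top'):
    f=snap(n,n+'1.png',s=1.5); print(n,f['vertical_fov'],f['cx'],f['cy'],f['R'].round(3).tolist(),f['t'])
E
```

```text
0.0 [ 0.23731731 -0.57781594  0.22191344] [-3.14044604e+00  1.09554237e-04  3.89755569e-01] [-0.31678556 -0.60303367 -0.24477598] 0.08548207339532972 0.019
side 48.31190311763248 253.7611234201576 190.25695861297424 [[-1.0, 0.015, 0.005], [0.0, 0.356, -0.934], [-0.016, -0.934, -0.356]] [0.50823229 0.05143038 1.21862168]
top 56.702246102251486 254.69484524269836 193.40265765420236 [[0.026, -0.999, 0.018], [-0.992, -0.028, -0.121], [0.121, -0.015, -0.993]] [0.01644439 0.53394838 0.94036215]
```

View pics/top1.png

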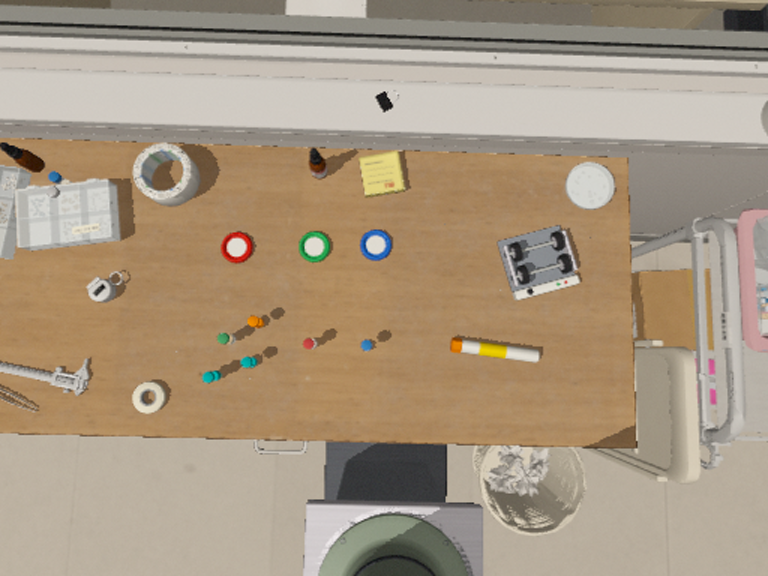

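View pics/side1.png

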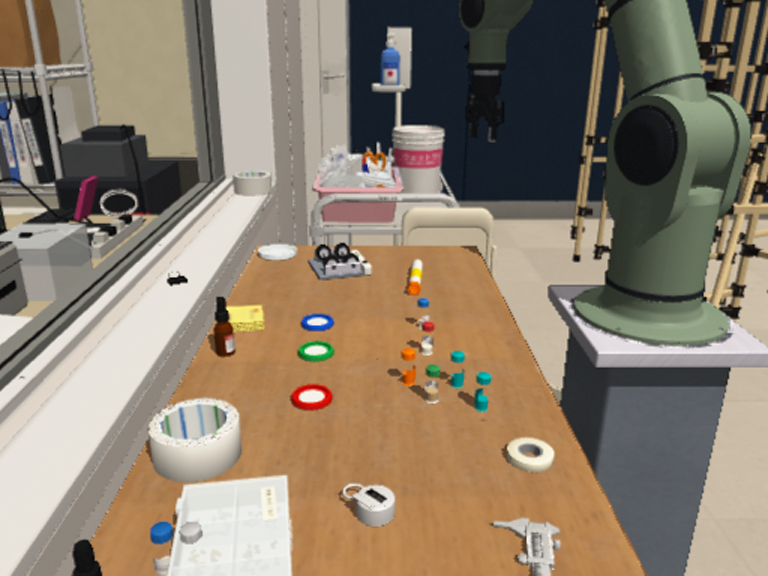

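The top view shows, in 1.5x pixels, the vials (green 224,339; red 309,343; blue 367,345), the stands (red 237,247; green 314,247; blue 376,245), the tube around (495,350) and the mixer around (540,262). Next I'll enlarge these.

Run:
```python
from h import *
f=dict(np.load('/tmp/top.npz')); p=f['pixels'][:,:,::-1]
def c(x0,y0,x1,y1,s,fn): cv2.imwrite('pics/'+fn,cv2.resize(p[y0:y1,x0:x1],None,fx=s,fy=s,interpolation=cv2.INTER_CUBIC))
c(125,200,265,260,5,'v.png'); c(290,140,410,250,5,'m.png')
hsv=cv2.cvtColor(p,cv2.COLOR_BGR2HSV)
def cen(box,lo,hi,z,name):
    x0,y0,x1,y1=box; m=cv2.inRange(hsv[y0:y1,x0:x1],lo,hi); v,u=np.nonzero(m)
    u0,v0=(u.min()+u.max())/2+x0,(v.min()+v.max())/2+y0
    uc,vc=u.mean()+x0,v.mean()+y0
    print(name,len(u),(u0,v0),(round(uc,1),round(vc,1)),ray(f,uc,vc,z).round(4),ray(f,u0,v0,z).round(4), 'ext',np.ptp(u)+1,np.ptp(v)+1,dep(f,uc,vc).round(4))
W=(0,0,120),(180,90,255)
cen((143,150,172,180),*W,.005,'redst'); cen((196,150,222,180),*W,.005,'grst'); cen((238,150,264,180),*W,.005,'blst')
cen((138,215,158,236),(40,80,40),(85,255,255),.050,'gv')
cen((238,220,255,240),(98,100,60),(125,255,255),.050,'bv')
cen((196,220,216,240),(165,110,60),(180,255,255),.050,'rv')
cen((315,225,345,245),(24,120,120),(34,255,255),.024,'tubeband')
```

```text
redst 125 (np.float64(157.0), np.float64(164.5)) (np.float64(157.4), np.float64(164.5)) [0.6112 0.3075 0.005 ] [0.611  0.3085 0.005 ] ext 13 12 [0.6111 0.3074 0.0054]
grst 140 (np.float64(209.0), np.float64(164.0)) (np.float64(209.0), np.float64(164.0)) [0.6168 0.162  0.005 ] [0.6168 0.1621 0.005 ] ext 13 13 [0.6165 0.1618 0.0065]
blst 154 (np.float64(247.5), np.float64(163.5)) (np.float64(249.1), np.float64(163.3)) [0.6223 0.0486 0.005 ] [0.6215 0.0532 0.005 ] ext 18 20 [0.6225 0.0486 0.0042]
gv 45 (np.float64(148.5), np.float64(225.0)) (np.float64(148.4), np.float64(225.2)) [0.4387 0.3096 0.05  ] [0.4392 0.3093 0.05  ] ext 8 7 [0.4387 0.3089 0.0523]
bv 39 (np.float64(244.0), np.float64(230.0)) (np.float64(243.9), np.float64(229.7)) [0.4335 0.0573 0.05  ] [0.4327 0.057  0.05  ] ext 7 7 [0.4334 0.0572 0.0547]Traceback (most recent call last):
  File "<stdin>", line 15, in <module>
  File "<stdin>", line 8, in cen
    return umr_minimum(a, axis, None, out, keepdims, initial, where)
ValueError: zero-size array to reduction operation minimum which has no identity
```

View pics/v.png

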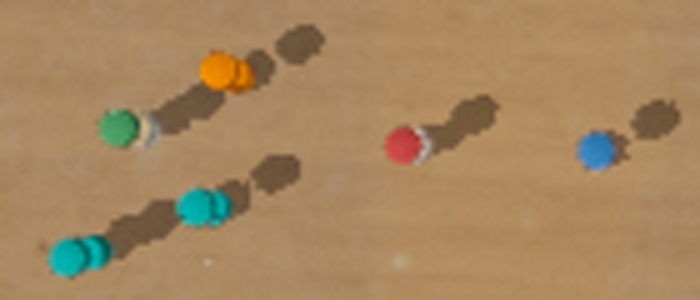

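View pics/m.png

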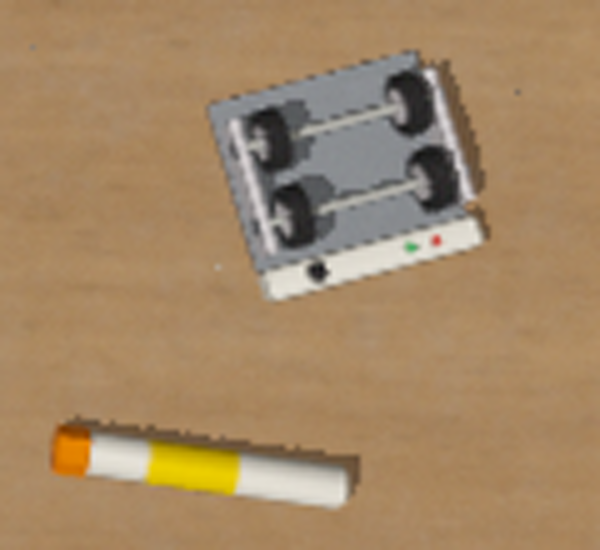

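Enlarged, the caps sit at crop (119,128) green, (404,145) red and (597,151) blue, with orange and turquoise decoys beside the green one. The mixer wheels are at about (273,138), (410,102), (295,215) and (437,178). The tube runs from (53,449) to (349,486). I'll refine these with the depth data.

Run:
```python
from h import *
f=dict(np.load('/tmp/top.npz')); F=foc(f)
print('cam',-f['R'].T@f['t'],'px/m',F/0.93)
for n,u,v,z in [('rv',404,145,.053),('gv',119,128,.053),('bv',597,151,.053),('or',215,70,.053)]:
    u=(u+.5)/5-.5+125; v=(v+.5)/5-.5+200; print(n,ray(f,u,v,z).round(4),dep(f,round(u),round(v)).round(4))
v,u=np.mgrid[0:384,0:512]; Z=f['depth']
P=(np.stack([(u-f['cx'])/F*Z,(v-f['cy'])/F*Z,Z],-1)-f['t'])@f['R']
# stands rims
for n,y,x in [('red',.3075,.611),('gr',.162,.617),('bl',.05,.622)]:
    q=P[(np.hypot(P[...,0]-x,P[...,1]-y)<.045)&(P[...,2]>.0075)]
    (cx,cy),r=cv2.minEnclosingCircle(q[:,:2].astype(np.float32)); print(n,len(q),(round(cx,4),round(cy,4)),round(r,4))
for n,x,y in [('rv',.433,.157),('gv',.4385,.309),('bv',.4335,.057)]:
    q=P[(np.hypot(P[...,0]-x,P[...,1]-y)<.03)&(P[...,2]>.047)]; print(n,len(q),q.mean(0).round(4))
# tube
b=(u>295)&(u<365)&(v>222)&(v<243)&(P[...,2]>.010)
q=P[b]; r=cv2.minAreaRect(q[:,:2].astype(np.float32)*1000); print('tube',len(q),r,q[:,2].max(),np.median(q[:,2]))
vx,vy,x0,y0=cv2.fitLine(q[:,:2].astype(np.float32),cv2.DIST_L2,0,1e-4,1e-4).ravel(); s=(q[:,:2]-[x0,y0])@[vx,vy]; 
print('ax',np.degrees(np.arctan2(vy,vx)),np.array([x0,y0])+np.array([vx,vy])*(s.min()+s.max())/2,np.ptp(s))
# mixer wheels
b=(u>328)&(u<390)&(v>148)&(v<202)&(P[...,2]>.036)&(P[...,2]<.055)
n,l,st,ce=cv2.connectedComponentsWithStats(b.astype(np.uint8))
for i in range(1,n):
    if st[i,4]>8: q=P[l==i]; print('wh',st[i,4],ce[i].round(1),q.mean(0).round(4),q[:,2].max().round(4))
for U,V in [(295,215),(437,178),(273,138),(410,102)]:
    U=(U+.5)/5-.5+290;V=(V+.5)/5-.5+140; print(ray(f,U,V,.042).round(4),dep(f,round(U),round(V)).round(4))
b=(u>325)&(u<392)&(v>145)&(v<205)&(P[...,2]>.0035)
q=P[b]; print('body',cv2.minAreaRect(q[:,:2].astype(np.float32)*1000))
```

```text
cam [0.41546202 0.04524656 0.99749503] px/m 382.6040245931314
rv [0.4337 0.1587 0.053 ] [0.4326 0.1599 0.0516]
gv [0.4386 0.3087 0.053 ] [0.4391 0.31   0.0523]
bv [0.4332 0.057  0.053 ] [0.4326 0.0569 0.0545]
or [0.4705 0.2601 0.053 ] [0.4693 0.2586 0.0547]
red 163 (0.6101, 0.307) 0.0294
gr 160 (0.6158, 0.1617) 0.029
bl 158 (0.622, 0.0464) 0.0293
rv 44 [0.4329 0.1592 0.0531]
gv 46 [0.4387 0.3092 0.0537]
bv 819 [0.4164 0.0459 0.9468]
tube 526 ((432.5020751953125, -106.17593383789062), (302.3364562988281, 38.33009719848633), 89.19527435302734) 0.997495025160061 0.022868466049736066
ax 85.30143 [ 0.43595509 -0.10700786] 0.3001281765827017
wh 65 [372.  159.8] [ 0.6341 -0.2888  0.0436] 0.0525
wh 60 [344.4 167.2] [ 0.6109 -0.2124  0.0441] 0.0509
wh 69 [376.8 175. ] [ 0.592  -0.3014  0.0437] 0.0503
wh 67 [348.9 182.5] [ 0.5691 -0.2246  0.0437] 0.0511
[ 0.569  -0.2243  0.042 ] [ 0.5671 -0.2238  0.0476]
[ 0.5918 -0.3026  0.042 ] [ 0.5911 -0.3001  0.0488]
[ 0.6114 -0.2124  0.042 ] [ 0.6112 -0.2108  0.0459]
[ 0.6338 -0.2883  0.042 ] [ 0.6326 -0.2875  0.0474]
body ((570.8515014648438, -148.68223571777344), (197.87290954589844, 455.92022705078125), 15.242965698242188)
```

```bash
cat >> h.py <<'E'
def go(x,y,z,yawdeg):
    from scipy.spatial.transform import Rotation as Ro
    s=telemetry.observe(); R=Ro.from_euler('xyz',s['tool_rot']); T=Ro.from_euler('xyz',[np.pi,0,np.radians(yawdeg)])
    print('t',round(s['clock'],2),'pos',np.round(s['position'],4),'shift mm (tool, now)',(R.inv().apply(np.array([x,y,z])-s['position'])*1000).round(1),'turn',np.degrees((R.inv()*T).as_rotvec()).round(2),'shift mm (tool after turn)',(T.inv().apply(np.array([x,y,z])-s['position'])*1000).round(1),'F',np.round(s['force'],1),'w',round(s['grip_width'],4),'ff',np.round(s['finger_force'],1))
E
python3 - <<'E'
from h import *
f=dict(np.load('/tmp/top.npz')); F=foc(f); v,u=np.mgrid[0:384,0:512]; Z=f['depth']
P=(np.stack([(u-f['cx'])/F*Z,(v-f['cy'])/F*Z,Z],-1)-f['t'])@f['R']; ok=Z>.3
q=P[ok&(u>295)&(u<365)&(v>220)&(v<245)&(P[...,2]>.010)]
r=cv2.minAreaRect(q[:,:2].astype(np.float32)*1000); print('tube',len(q),r)
vx,vy,x0,y0=cv2.fitLine(q[:,:2].astype(np.float32),cv2.DIST_L2,0,1e-4,1e-4).ravel(); print(np.degrees(np.arctan2(vy,vx)))
hsv=cv2.cvtColor(f['pixels'],cv2.COLOR_RGB2HSV)
m=(cv2.inRange(hsv,(24,140,120),(34,255,255))>0)&ok&(u>300)&(u<345)&(v>222)&(v<245)&(P[...,2]>.01); print('band',m.sum(),P[m].mean(0),ray(f,u[m].mean(),v[m].mean(),.02))
for U,V in[(53,449),(349,486)]:
    print(ray(f,(U+.5)/5-.5+290,(V+.5)/5-.5+140,.014))
q=P[ok&(np.hypot(P[...,0]-.4335,P[...,1]-.057)<.03)&(P[...,2]>.047)]; print('bv',len(q),q.mean(0).round(4))
q=P[ok&(u>325)&(u<392)&(v>145)&(v<205)&(P[...,2]>.005)]; print('body',cv2.minAreaRect(q[:,:2].astype(np.float32)*1000))
go(.436,-.107,.15,95)
E
```

```text
tube 522 ((429.8699035644531, -176.59523010253906), (159.90211486816406, 27.21398162841797), 83.05484008789062)
83.838615
band 153 [ 0.4306697  -0.17288668  0.02292409] [ 0.43071205 -0.17353986  0.02      ]
[ 0.4391218  -0.09737028  0.014     ]
[ 0.42313636 -0.26124022  0.014     ]
bv 44 [0.4331 0.0577 0.0538]
body ((597.1146240234375, -259.2193603515625), (164.810791015625, 195.00282287597656), 1.3789020776748657)
t 0.1 pos [ 0.2374 -0.5779  0.222 ] shift mm (tool, now) [ 362.7 -360.    72.3] turn [-5.000e-02 -3.000e-02 -7.267e+01] shift mm (tool after turn) [451.8 238.9  72. ] F [0.7 0.2 0.8] w 0.0858 ff 0.0
```

```bash
python3 -m crank '0.06 0 0 0 0 0 -7;0.06 0 0 0 0 0 -7;0.06 0 0 0 0 0 -7;0.06 0 0 0 0 0 -7;0.06 0 0 0 0 0 -7;0.06 0 0 0 0 0 -7;0.06 0 0 0 0 0 -7;0.06 0 0 0 0 0 -7' 30
python3 -m crank '0.06 0 0 0 0 0 -5.7;0.06 0.03 0.0107 0 0 0 0;0.06 0.03 0.0107 0 0 0 0;0.06 0.03 0.0107 0 0 0 0;0.06 0.03 0.0107 0 0 0 0;0.06 0.03 0.0107 0 0 0 0;0.06 0.03 0.0107 0 0 0 0;0.06 0.03 0.0107 0 0 0 0'
python3 -c "
from h import *
go(.4303,-.175,.10,84)"
```

```text
clock: 0.77
position: [0.2374, -0.578, 0.2222]
tool_rot: [-3.141, -0.0, 1.373]
force: [-0.2, -0.2, 0.4]
grip_width: 0.0602
finger_force: 0.0
clock: 1.43
position: [0.334, -0.3756, 0.2224]
tool_rot: [-3.141, -0.0, 1.466]
force: [0.9, 0.2, 0.3]
grip_width: 0.06
finger_force: 0.0
t 1.43 pos [ 0.334  -0.3756  0.2224] shift mm (tool, now) [209.5  74.9 122.4] turn [-0.02 -0.    0.02] shift mm (tool after turn) [209.5  74.8 122.4] F [0.9 0.2 0.3] w 0.06 ff 0.0
```

```bash
python3 -m crank '0.06 0.03 0.0107 0.0175 0 0 0;0.06 0.03 0.0107 0.0175 0 0 0;0.06 0.03 0.0107 0.0175 0 0 0;0.06 0.03 0.0107 0.0175 0 0 0;0.06 0.03 0.0107 0.0175 0 0 0;0.06 0.03 0.0107 0.0175 0 0 0;0.06 0.0295 0.0107 0.0175 0 0 0;0.06 0 0 0 0 0 0'
python3 -c "
from h import *
go(.4303,-.175,.025,84)
snap('top','t2.png',(250,130,420,260),4)"
```

```text
clock: 2.1
position: [0.4314, -0.1704, 0.0976]
tool_rot: [-3.14, -0.003, 1.474]
force: [-0.5, 1.2, -0.5]
grip_width: 0.06
finger_force: 0.0
t 2.1 pos [ 0.4314 -0.1704  0.0976] shift mm (tool, now) [-5.  -0.5 72.6] turn [-0.12 -0.18  0.44] shift mm (tool after turn) [-4.7 -0.6 72.6] F [-0.5  1.2 -0.5] w 0.06 ff 0.0
```

View pics/t2.png

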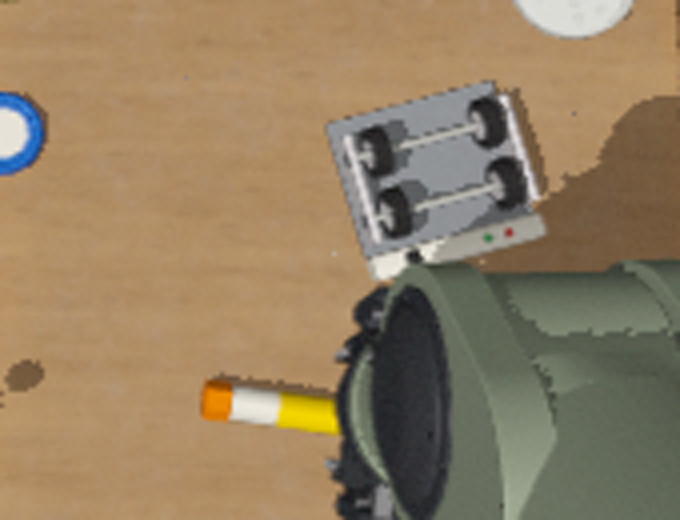

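The tube lies under the hand (cap at 217,400, band at 310,408) with the fingers on either side of it. Now I'll descend.

```bash
python3 -m crank '0.06 0 0 0 0 0 0;0.06 0 0 0.018 0 0 0;0.06 0 0 0.018 0 0 0;0.06 0 0 0.018 0 0 0;0.06 0 0 0.01 0 0 0;0.06 0 0 0.006 0 0 0;0.06 0 0 0.002 0 0 0;0.06 0 0 0 0 0 0'
python3 -c "
from h import *
go(.4303,-.175,.025,84)
snap('side','s2.png',(230,150,330,210),6)"
```

```text
clock: 2.82
position: [0.4301, -0.1769, 0.0282]
tool_rot: [-3.142, 0.0, 1.466]
force: [-1.4, 0.2, -0.4]
grip_width: 0.0599
finger_force: 0.0
t 2.82 pos [ 0.4301 -0.1769  0.0282] shift mm (tool, now) [1.9 0.  3.2] turn [-0.    0.01 -0.  ] shift mm (tool after turn) [1.9 0.  3.2] F [-1.4  0.2 -0.4] w 0.0599 ff 0.0
```

View pics/s2.png

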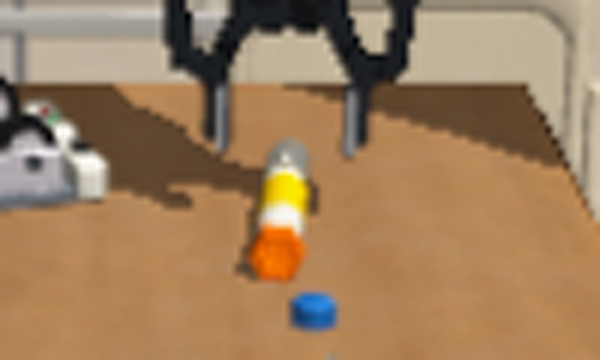

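The fingers straddle the tube symmetrically around its middle, with pads at (220,140) and (350,145). Now I'll close.

```bash
python3 -m crank '0.06 0.002 0 0.003 0 0 0;0.04 0 0 0 0 0 0;0.02 0 0 0 0 0 0;0.015 0 0 0 0 0 0;0.015 0 0 0 0 0 0;0.015 0 0 0 0 0 0;0.015 0 0 0 0 0 0;0.015 0 0 0 0 0 0' 30
python3 -c "
from h import *
go(.4303,-.175,.1,84)"
```

```text
clock: 3.53
position: [0.4303, -0.1745, 0.025]
tool_rot: [-3.142, -0.0, 1.467]
force: [-0.3, 0.2, 0.3]
grip_width: 0.0149
finger_force: 0.0
t 3.53 pos [ 0.4303 -0.1745  0.025 ] shift mm (tool, now) [ -0.5   0.1 -75. ] turn [-0.   -0.    0.03] shift mm (tool after turn) [ -0.5   0.1 -75. ] F [-0.3  0.2  0.3] w 0.0149 ff 0.0
```

```bash
python3 -c "
from h import *
f=snap('side','s3.png',(230,150,330,210),6)"
```

```text
(no output)
```

View pics/s3.png

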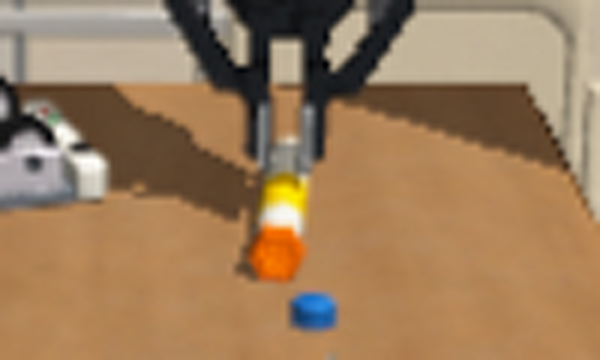

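The fingers appear above the tube: the tips at about (265-320,160) show no contact with the band at (285,190). I'll check the tip heights with depth.

```bash
python3 -c "
from h import *
f=dict(np.load('/tmp/side.npz'))
for U,V in[(258,150),(312,150),(312,130),(258,120),(255,100),(290,152),(285,190),(285,215),(275,250),(312,305)]:
    u=(U+.5)/6-.5+230;v=(V+.5)/6-.5+150; print(U,V,dep(f,round(u),round(v)).round(3))
for z in (.006,.025,.044):
    c=f['R']@[.4303,-.175,z]+f['t']; print(z,(c[:2]/c[2]*foc(f)+[f['cx'],f['cy']]-[230,150])*6)
g=grab_frame('top'); Z=g['depth'];v,u=np.mgrid[0:384,0:512];F=foc(g)
P=(np.stack([(u-g['cx'])/F*Z,(v-g['cy'])/F*Z,Z],-1)-g['t'])@g['R']
for vv in range(224,242,4): print(vv,[P[vv,x].round(3).tolist() for x in (303,310,318)])
"
```

```text
258 150 [ 0.445 -0.165  0.044]
312 150 [ 0.417 -0.164  0.044]
312 130 [ 0.417 -0.164  0.057]
258 120 [ 0.446 -0.16   0.062]
255 100 [ 0.449 -0.161  0.075]
290 152 [ 0.425 -0.231  0.021]
285 190 [ 0.432 -0.17   0.022]
285 215 [ 0.434 -0.132  0.022]
275 250 [ 0.443 -0.098  0.016]
312 305 [0.434 0.061 0.051]
0.006 [283.65088041 210.82087914]
0.025 [284.54055053 177.29834071]
0.044 [285.43908235 143.44189598]
224 [[0.455, -0.107, 0.003], [0.455, -0.127, -0.001], [0.456, -0.149, -0.001]]
228 [[0.443, -0.103, 0.026], [0.443, -0.123, 0.024], [0.444, -0.145, 0.022]]
232 [[0.432, -0.104, 0.025], [0.433, -0.123, 0.022], [0.433, -0.144, 0.026]]
236 [[0.421, -0.108, -0.002], [0.422, -0.127, 0.001], [0.422, -0.146, 0.017]]
240 [[0.41, -0.108, -0.0], [0.411, -0.127, 0.0], [0.411, -0.15, -0.002]]
```

Side-camera depth puts the fingertips at about z=0.036, while the reported TCP says 0.025. So the real tips are about 30 mm higher than the reported pose implies, and they closed above the tube. The lateral position is right. I'll open and descend cautiously, using vision for height.

```bash
python3 -m crank '0.05 0 0 0 0 0 0;0.05 0 0 0 0 0 0;0.05 0 0 0 0 0 0;0.05 0 0 0.007 0 0 0;0.05 0 0 0.007 0 0 0;0.05 0 0 0.007 0 0 0;0.05 0 0 0.004 0 0 0;0.05 0 0 0 0 0 0'
python3 -c "
from h import *
go(.4303,-.175,.0,84)
f=snap('side','s4.png',(230,150,330,210),6)
Z=f['depth'];v,u=np.mgrid[0:384,0:512];F=foc(f)
P=(np.stack([(u-f['cx'])/F*Z,(v-f['cy'])/F*Z,Z],-1)-f['t'])@f['R']
for s,(a,b) in {'hi':(.446,.48),'lo':(.38,.416)}.items():
    m=(Z>.3)&(P[...,1]>-.19)&(P[...,1]<-.15)&(P[...,0]>a)&(P[...,0]<b)&(P[...,2]>.005)&(P[...,2]<.1)
    q=P[m];print(s,m.sum(),q[:,2].min() if len(q) else '',q.mean(0) if len(q) else '',q[:,0].min(),q[:,0].max())
"
```

```text
clock: 4.3
position: [0.4297, -0.1742, -0.0012]
tool_rot: [-3.14, -0.0, 1.467]
force: [-0.4, 0.1, -0.1]
grip_width: 0.0498
finger_force: 0.0
t 4.3 pos [ 0.4297 -0.1742 -0.0012] shift mm (tool, now) [-0.8  0.7 -1.2] turn [-0.1  -0.02  0.05] shift mm (tool after turn) [-0.8  0.7 -1.2] F [-0.4  0.1 -0.1] w 0.0498 ff 0.0
hi 144 0.010297351538326272 [ 0.46261569 -0.16671419  0.0580605 ] 0.4465241424433521 0.4798295894451558
lo 165 0.011342715222745096 [ 0.39900799 -0.16080494  0.05989934] 0.38019732106415155 0.41582067605134093
```

View pics/s4.png

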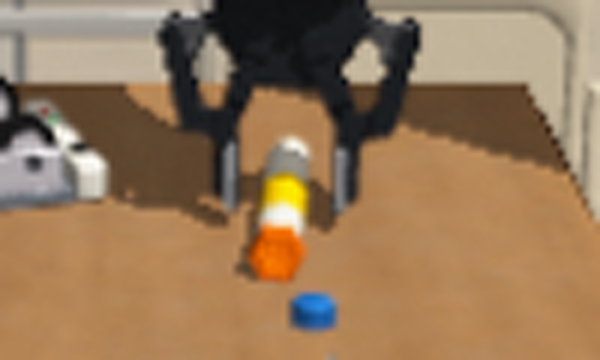

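The tips are now at z≈0.010, alongside the tube (crop rows 205-210). Closing.

```bash
python3 -m crank '0.035 0 0 0 0 0 0;0.025 0 0 0 0 0 0;0.015 0 0 0 0 0 0;0.015 0 0 0 0 0 0;0.015 0 0 0 0 0 0;0.015 0 0 0 0 0 0;0.015 0 0 0 0 0 0;0.015 0 0 0 0 0 0' 30
python3 -c "
from h import *
go(.602,-.257,.15,106.6)"
```

```text
clock: 5.02
position: [0.4305, -0.1745, 0.0003]
tool_rot: [3.141, 0.0, 1.467]
force: [-1.3, 1.7, 6.1]
grip_width: 0.0229
finger_force: 29.5
t 5.02 pos [ 4.305e-01 -1.745e-01  3.000e-04] shift mm (tool, now) [ -64.2  179.3 -149.6] turn [ 2.000e-02  1.000e-02 -2.257e+01] shift mm (tool after turn) [-128.1  140.8 -149.7] F [-1.3  1.7  6.1] w 0.0229 ff 29.5
```

```bash
python3 -m crank '0.015 0 0 -0.005 0 0 0;0.015 0 0 -0.015 0 0 0;0.015 0 0 -0.02 0 0 0;0.015 0 0 -0.02 0 0 0;0.015 0 0 -0.02 0 0 0;0.015 0 0 -0.015 0 0 0;0.015 0 0 -0.005 0 0 -3;0.015 0 0 0 0 0 -3.6'
python3 -m crank '0.015 0 0 0 0 0 -4;0.015 0 0 0 0 0 -4;0.015 0 0 0 0 0 -4;0.015 0 0 0 0 0 -4;0.015 -0.01 0.011 0 0 0 0;0.015 -0.018 0.02 0 0 0 0;0.015 -0.02 0.022 0 0 0 0;0.015 -0.02 0.022 0 0 0 0'
python3 -c "
from h import *
go(.602,-.257,.15,106.6)"
```

```text
clock: 5.68
position: [0.4309, -0.1749, 0.1018]
tool_rot: [3.139, 0.001, 1.584]
force: [0.0, -0.5, -0.7]
grip_width: 0.0227
finger_force: 29.7
clock: 6.35
position: [0.5224, -0.2189, 0.1005]
tool_rot: [-3.141, 0.0, 1.861]
force: [0.8, -0.4, -0.0]
grip_width: 0.0225
finger_force: 29.7
t 6.35 pos [ 0.5224 -0.2189  0.1005] shift mm (tool, now) [-59.2  65.3 -49.5] turn [-0.01  0.01  0.02] shift mm (tool after turn) [-59.2  65.4 -49.5] F [ 0.8 -0.4 -0. ] w 0.0225 ff 29.7
```

```bash
python3 -m crank '0.015 -0.015 0.018 0 0 0 0;0.015 -0.015 0.016 0 0 0 0;0.015 -0.013 0.015 0 0 0 0;0.015 -0.01 0.01 0 0 0 0;0.015 -0.004 0.004 0 0 0 0;0.015 0 0 0 0 0 0;0.015 0 0 0 0 0 0;0.015 0 0 0 0 0 0'
python3 -c "
from h import *
go(.602,-.257,.0377,106.6)
f=snap('top','t5.png',(310,130,410,220),6)
Z=f['depth'];v,u=np.mgrid[0:384,0:512];F=foc(f)
P=(np.stack([(u-f['cx'])/F*Z,(v-f['cy'])/F*Z,Z],-1)-f['t'])@f['R']
snap('side','s5.png',(190,130,310,200),6)
"
```

```text
clock: 7.02
position: [0.5975, -0.2544, 0.1001]
tool_rot: [-3.141, -0.0, 1.861]
force: [-0.6, -0.0, -0.8]
grip_width: 0.0224
finger_force: 29.7
t 7.02 pos [ 0.5975 -0.2544  0.1001] shift mm (tool, now) [-3.8  3.6 62.4] turn [-0.03 -0.01  0.04] shift mm (tool after turn) [-3.8  3.6 62.4] F [-0.6 -0.  -0.8] w 0.0224 ff 29.7
```

View pics/s5.png

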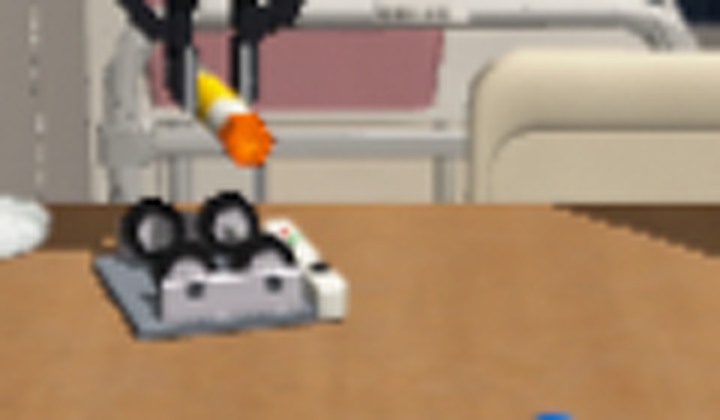

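View pics/t5.png

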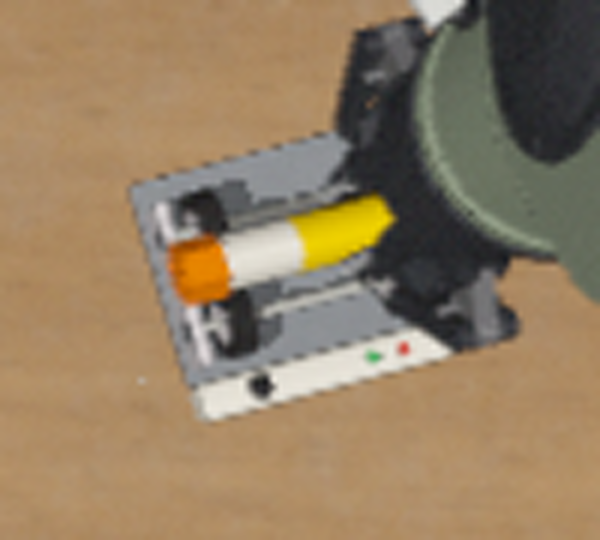

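The side view shows the held tube above the mixer with its cap towards the camera at (247,140). The top view shows the cap end at (172,270) and the band up to (390,215), lined up between the rollers. I'll measure the tube's axis.

```bash
python3 -c "
from h import *
f=dict(np.load('/tmp/top.npz'))
Z=f['depth'];v,u=np.mgrid[0:384,0:512];F=foc(f)
P=(np.stack([(u-f['cx'])/F*Z,(v-f['cy'])/F*Z,Z],-1)-f['t'])@f['R']
hsv=cv2.cvtColor(f['pixels'],cv2.COLOR_RGB2HSV)
B=(u>335)&(u<377)&(v>160)&(v<183)&(Z>.3)&(P[...,2]>.09)&(P[...,2]<.14)
o=B&(cv2.inRange(hsv,(3,150,80),(16,255,255))>0); y=B&(cv2.inRange(hsv,(22,120,80),(36,255,255))>0); w=B&~o&~y&(u<361)
for n,m in(('cap',o),('white',w),('band',y)): print(n,m.sum(),P[m].mean(0).round(4),np.percentile(P[m][:,2],80).round(4))
m=o|w|y; q=P[m][:,:2].astype(np.float32); vx,vy,x0,y0=cv2.fitLine(q,cv2.DIST_HUBER,0,1e-4,1e-4).ravel(); print('ang',np.degrees(np.arctan2(vy,vx)))
d=np.array([np.cos(np.radians(106.6)),np.sin(np.radians(106.6))]); p=np.array([.5980,-.2548]); e=np.array([d[1],-d[0]])
s=(P[...,:2]-p)@d; l=(P[...,:2]-p)@e
print('end along',np.percentile(s[o],[99,100]),'band start',s[y].max(), 'cap/white',s[o].min(),s[w].max(),'across',[ (np.percentile(l[k],2)+np.percentile(l[k],98))/2 for k in (o,w,y)])
go(.602,-.257,.0377,106.6)
"
```

```text
cap 58 [ 0.5753 -0.1867  0.1176] 0.1229
white 164 [ 0.5823 -0.2074  0.1221] 0.125
band 129 [ 0.595  -0.2465  0.1231] 0.1252
ang -72.076805
end along [0.07829154 0.07844665] band start 0.02681128362107915 cap/white 0.057582011133662625 0.07823211337085811 across [np.float64(-0.0012084131113016443), np.float64(-0.0008368921828282782), np.float64(-0.0008837309701663068)]
t 7.12 pos [ 0.5977 -0.2545  0.1002] shift mm (tool, now) [-3.6  3.4 62.5] turn [-0.02 -0.    0.05] shift mm (tool after turn) [-3.6  3.4 62.5] F [ 0.2  0.3 -0.3] w 0.0225 ff 29.7
```

```bash
python3 -m crank '0.015 -0.002 0.0034 0.004 0 0 0;0.015 0 0 0.01 0 0 0;0.015 0 0 0.013 0 0 0;0.015 0 0 0.013 0 0 0;0.015 0 0 0.01 0 0 0;0.015 0 0 0.006 0 0 0;0.015 0 0 0.002 0 0 0;0.015 0 0 0 0 0 0'
python3 -c "
from h import *
go(.602,-.257,.0377,106.6)"
python3 -m crank '0.015 0 0 0 0 0 0;0.015 0 0 0 0 0 0;0.015 0 0 0.001 0 0 0;0.015 0 0 0.0005 0 0 0;0.015 0 0 0.0005 0 0 0;0.015 0 0 0.0005 0 0 0;0.015 0 0 0 0 0 0;0.015 0 0 0 0 0 0'
python3 -c "
from h import *
go(.602,-.257,.0377,106.6)
snap('side','s6.png',(190,130,310,200),6)"
```

```text
clock: 7.78
position: [0.6019, -0.2555, 0.0413]
tool_rot: [-3.141, -0.001, 1.861]
force: [0.4, -0.2, -1.7]
grip_width: 0.0228
finger_force: 29.7
t 7.78 pos [ 0.6019 -0.2555  0.0413] shift mm (tool, now) [-1.5 -0.3  3.6] turn [-0.04 -0.04  0.04] shift mm (tool after turn) [-1.5 -0.4  3.6] F [ 0.4 -0.2 -1.7] w 0.0228 ff 29.7
clock: 8.45
position: [0.6021, -0.2557, 0.0395]
tool_rot: [-3.142, -0.0, 1.861]
force: [-0.6, 0.1, -1.6]
grip_width: 0.0227
finger_force: 29.7
t 8.45 pos [ 0.6021 -0.2557  0.0395] shift mm (tool, now) [-1.2 -0.5  1.8] turn [-0.   -0.    0.03] shift mm (tool after turn) [-1.2 -0.5  1.8] F [-0.6  0.1 -1.6] w 0.0227 ff 29.7
```

View pics/s6.png

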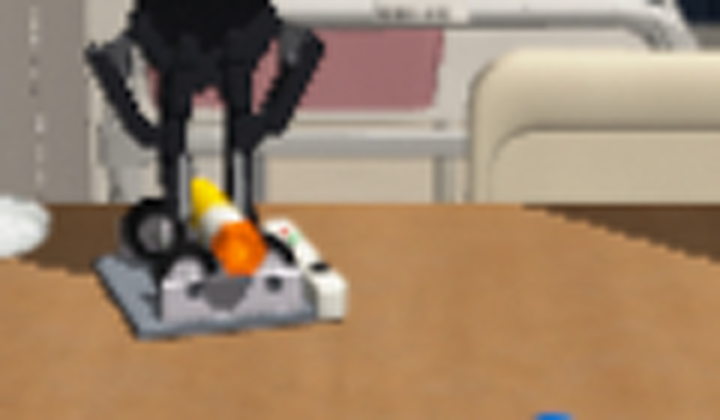

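The tube hangs just above the trough, with its cap at (240,248) between the wheels. I'll keep lowering in small steps.

```bash
python3 -m crank '0.015 0 0 0.0005 0 0 0;0.015 0 0 0.0005 0 0 0;0.015 0 0 0.0005 0 0 0;0.015 0 0 0 0 0 0;0.015 0 0 0 0 0 0;0.015 0 0 0 0 0 0;0.015 0 0 0 0 0 0;0.015 0 0 0 0 0 0'
python3 -m crank '0.015 0 0 0.0005 0 0 0;0.015 0 0 0.0005 0 0 0;0.015 0 0 0 0 0 0;0.015 0 0 0 0 0 0;0.015 0 0 0 0 0 0;0.015 0 0 0 0 0 0;0.015 0 0 0 0 0 0;0.015 0 0 0 0 0 0'
```

```text
clock: 9.17
position: [0.6021, -0.2557, 0.038]
tool_rot: [3.142, -0.0, 1.861]
force: [0.9, 1.0, -0.1]
grip_width: 0.0228
finger_force: 29.7
clock: 9.83
position: [0.6024, -0.2557, 0.0375]
tool_rot: [3.141, 0.0, 1.861]
force: [-1.7, -0.1, 8.1]
grip_width: 0.0227
finger_force: 30.6
```

```bash
python3 -m crank '0.015 0 0 -0.0004 0 0 0;0.021 0 0 0 0 0 0;0.023 0 0 0 0 0 0;0.025 0 0 0 0 0 0;0.027 0 0 0 0 0 0;0.03 0 0 0 0 0 0;0.035 0 0 0 0 0 0;0.04 0 0 0 0 0 0' 20
python3 -c "
from h import *
go(.602,-.257,.15,106.6)
snap('side','s7.png',(190,130,310,200),6)"
```

```text
clock: 10.5
position: [0.602, -0.2557, 0.0373]
tool_rot: [-3.141, -0.0, 1.861]
force: [0.2, 0.0, 0.2]
grip_width: 0.0399
finger_force: 0.0
t 10.5 pos [ 0.602  -0.2557  0.0373] shift mm (tool, now) [  -1.2   -0.4 -112.7] turn [-0.01 -0.01  0.03] shift mm (tool after turn) [  -1.2   -0.4 -112.7] F [0.2 0.  0.2] w 0.0399 ff 0.0
```

View pics/s7.png

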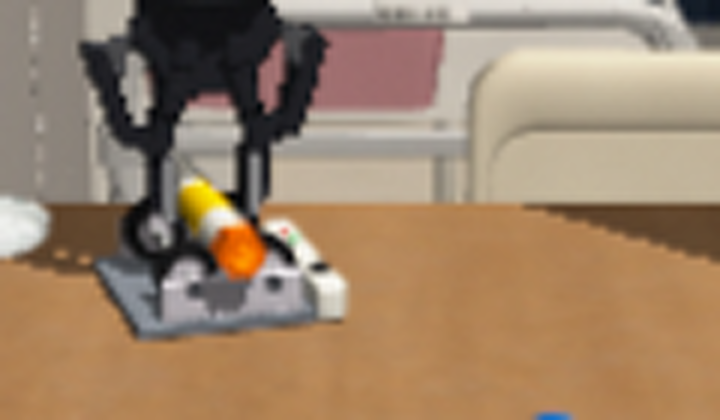

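The tube is seated in the trough (cap at 240,250) and released. I'll retreat upward and head for the blue vial.

```bash
python3 -m crank '0.045 0 0 -0.01 0 0 0;0.045 0 0 -0.025 0 0 0;0.045 0 0 -0.025 0 0 5;0.045 0 0 -0.025 0 0 5;0.045 0 0 -0.025 0 0 6.6;0.045 0.03 -0.016 0 0 0 0;0.045 0.032 -0.017 0 0 0 0;0.045 0.032 -0.017 0 0 0 0' 20
python3 -m crank '0.045 0.032 -0.017 0 0 0 0;0.045 0.032 -0.017 0 0 0 0;0.045 0.032 -0.017 0 0 0 0;0.045 0.032 -0.017 0 0 0 0;0.045 0.032 -0.017 0 0 0 0;0.045 0.032 -0.017 0 0 0 0;0.045 0.016 -0.01 0 0 0 0;0.045 0 0 0 0 0 0'
python3 -c "
from h import *
go(.4333,.0575,.004,90)
f=snap('top','t8.png',(290,120,410,210),6)
Z=f['depth'];v,u=np.mgrid[0:384,0:512];F=foc(f)
P=(np.stack([(u-f['cx'])/F*Z,(v-f['cy'])/F*Z,Z],-1)-f['t'])@f['R']
B=(u>320)&(u<395)&(v>145)&(v<200)&(Z>.3)
q=P[B&(P[...,2]>.0535)&(P[...,2]<.07)]; print('tube',len(q),q.mean(0).round(4),cv2.minAreaRect(q[:,:2].astype(np.float32)*1000))
"
```

```text
clock: 11.22
position: [0.5513, -0.1609, 0.1484]
tool_rot: [3.14, 0.0, 1.57]
force: [1.9, 1.0, -0.4]
grip_width: 0.0449
finger_force: 0.0
clock: 11.88
position: [0.4384, 0.0497, 0.1484]
tool_rot: [3.141, -0.0, 1.576]
force: [0.0, 0.9, 0.5]
grip_width: 0.0453
finger_force: 0.0
t 11.88 pos [0.4384 0.0497 0.1484] shift mm (tool, now) [  7.8  -5.1 144.4] turn [ 0.04 -0.03  0.32] shift mm (tool after turn) [  7.8  -5.1 144.4] F [0.  0.9 0.5] w 0.0453 ff 0.0
tube 499 [ 0.6013 -0.2563  0.0603] ((601.4275512695312, -257.9043273925781), (25.540328979492188, 160.07708740234375), 16.022165298461914)
```

View pics/t8.png

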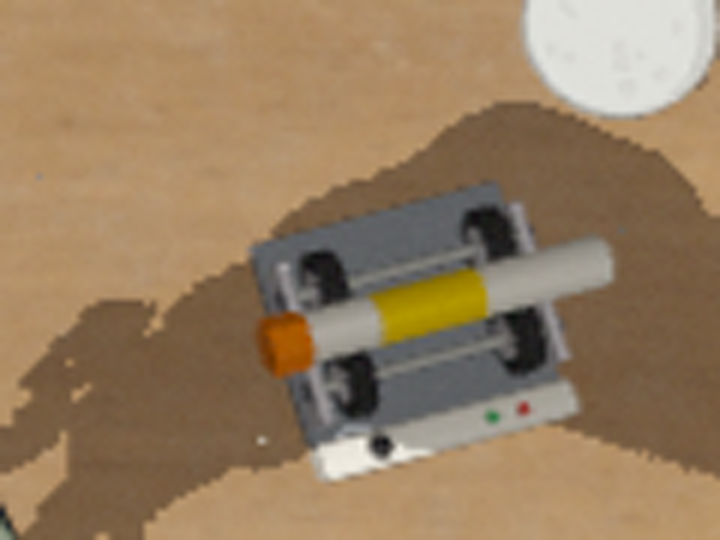

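The tube rests on all four wheels, centred and aligned (band at 430,305). On to the blue vial.

```bash
python3 -m crank '0.045 0.007 -0.005 0.01 0 0 0;0.045 0 0 0.02 0 0 0;0.045 0 0 0.02 0 0 0;0.045 0 0 0.015 0 0 0;0.045 0 0 0.01 0 0 0;0.045 0 0 0 0 0 0;0.045 0 0 0 0 0 0;0.045 0 0 0 0 0 0'
python3 -c "
from h import *
go(.4333,.0575,.004,90)"
```

```text
clock: 12.6
position: [0.4355, 0.0531, 0.0732]
tool_rot: [3.141, -0.0, 1.571]
force: [-0.4, 0.4, -0.0]
grip_width: 0.0454
finger_force: 0.0
t 12.6 pos [0.4355 0.0531 0.0732] shift mm (tool, now) [ 4.4 -2.3 69.2] turn [ 0.05 -0.    0.01] shift mm (tool after turn) [ 4.4 -2.2 69.2] F [-0.4  0.4 -0. ] w 0.0454 ff 0.0
```

```bash
python3 -m crank '0.045 0.0044 -0.0022 0 0 0 0;0.045 0 0 0.01 0 0 0;0.045 0 0 0.02 0 0 0;0.045 0 0 0.02 0 0 0;0.045 0 0 0.012 0 0 0;0.045 0 0 0.007 0 0 0;0.045 0 0 0 0 0 0;0.045 0 0 0 0 0 0'
python3 -c "
from h import *
go(.4333,.0575,.004,90)
f=snap('side','s9.png',(230,150,330,230),6)"
```

```text
clock: 13.27
position: [0.4327, 0.0578, 0.0035]
tool_rot: [-3.141, 0.0, 1.572]
force: [0.3, -0.1, -0.2]
grip_width: 0.045
finger_force: 0.0
t 13.27 pos [0.4327 0.0578 0.0035] shift mm (tool, now) [-0.3  0.6 -0.5] turn [-0.02  0.01  0.05] shift mm (tool after turn) [-0.3  0.6 -0.5] F [ 0.3 -0.1 -0.2] w 0.045 ff 0.0
```

View pics/s9.png

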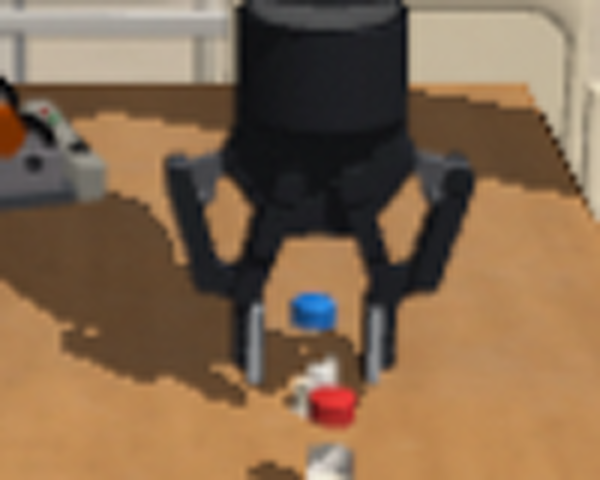

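The blue cap at (313,310) is centred between the fingers. Closing and lifting.

```bash
python3 -m crank '0.03 0 0 0 0 0 0;0.02 0 0 0 0 0 0;0.012 0 0 0 0 0 0;0.012 0 0 0 0 0 0;0.012 0 0 0 0 0 0;0.012 0 0 0 0 0 0;0.012 0 0 0 0 0 0;0.012 0 0 0 0 0 0' 20
python3 -m crank '0.012 0 0 -0.005 0 0 0;0.012 0 0 -0.015 0 0 0;0.012 0 0 -0.015 0 0 0;0.012 0 0 -0.01 0 0 0;0.012 -0.002 0.02 -0.005 0 0 0;0.012 -0.002 0.03 0 0 0 0;0.012 -0.002 0.03 0 0 0 0;0.012 -0.002 0.03 0 0 0 0'
python3 -m crank '0.012 -0.001 0.03 0 0 0 0;0.012 -0.001 0.03 0 0 0 0;0.012 0 0.015 0 0 0 0;0.012 0 0.004 0 0 0 0;0.012 0 0 0 0 0 0;0.012 0 0 0 0 0 0;0.012 0 0 0 0 0 0;0.012 0 0 0 0 0 0'
python3 -c "
from h import *
go(.622,.0478,.009,90)"
```

```text
clock: 13.98
position: [0.4333, 0.0576, 0.004]
tool_rot: [3.14, -0.0, 1.571]
force: [0.1, -0.2, 8.0]
grip_width: 0.0191
finger_force: 21.1
clock: 14.65
position: [0.5442, 0.0492, 0.0542]
tool_rot: [3.141, -0.0, 1.571]
force: [-0.5, 1.0, -0.9]
grip_width: 0.0194
finger_force: 20.2
clock: 15.32
position: [0.621, 0.0477, 0.0536]
tool_rot: [-3.141, 0.0, 1.572]
force: [0.4, 0.3, -0.5]
grip_width: 0.0192
finger_force: 20.2
t 15.32 pos [0.621  0.0477 0.0536] shift mm (tool, now) [ 0.1  1.  44.6] turn [-0.02  0.01  0.05] shift mm (tool after turn) [ 0.1  1.  44.6] F [ 0.4  0.3 -0.5] w 0.0192 ff 20.2
```

```bash
python3 -m crank '0.012 0 0.001 0.01 0 0 0;0.012 0 0 0.015 0 0 0;0.012 0 0 0.01 0 0 0;0.012 0 0 0.004 0 0 0;0.012 0 0 0.002 0 0 0;0.012 0 0 0.0015 0 0 0;0.012 0 0 0 0 0 0;0.012 0 0 0 0 0 0'
python3 -m crank '0.012 0 0 0.001 0 0 0;0.012 0 0 0.0005 0 0 0;0.012 0 0 0.0005 0 0 0;0.012 0 0 0 0 0 0;0.012 0 0 0 0 0 0;0.012 0 0 0 0 0 0;0.012 0 0 0 0 0 0;0.012 0 0 0 0 0 0'
```

```text
clock: 15.98
position: [0.623, 0.0478, 0.0113]
tool_rot: [3.141, -0.0, 1.571]
force: [0.2, 0.5, -0.1]
grip_width: 0.0194
finger_force: 20.2
clock: 16.65
position: [0.6229, 0.0477, 0.0091]
tool_rot: [3.141, -0.0, 1.571]
force: [-0.5, -1.2, 5.6]
grip_width: 0.0191
finger_force: 20.8
```

```bash
python3 -m crank '0.017 0 0 0 0 0 0;0.02 0 0 0 0 0 0;0.023 0 0 0 0 0 0;0.028 0 0 0 0 0 0;0.035 0 0 0 0 0 0;0.04 0 0 0 0 0 0;0.045 0 0 0 0 0 0;0.045 0 0 -0.01 0 0 0'
python3 -m crank '0.045 0 0 -0.02 0 0 0;0.045 0 0 -0.025 0 0 0;0.045 0 0 -0.025 0 0 0;0.045 0.016 -0.02 -0.005 0 0 0;0.045 0.02 -0.034 0 0 0 0;0.045 0.02 -0.034 0 0 0 0;0.045 0.02 -0.034 0 0 0 0;0.045 0.02 -0.034 0 0 0 0'
python3 -m crank '0.045 0.012 -0.025 0 0 0 0;0.045 0.003 -0.008 0 0 0 0;0.045 0 0 0 0 0 0;0.045 0 0 0 0 0 0;0.045 0 0 0 0 0 0;0.045 0 0 0 0 0 0;0.045 0 0 0 0 0 0;0.045 0 0 0 0 0 0'
cat >> h.py <<'E'
def cloud(n):
    f=grab_frame(n); Z=f['depth'];v,u=np.mgrid[0:384,0:512];F=foc(f)
    P=(np.stack([(u-f['cx'])/F*Z,(v-f['cy'])/F*Z,Z],-1)-f['t'])@f['R']; P[Z<.3]=99
    return f,P
def cap(x,y,zl=.035,zh=.09):
    for n in('top','side'):
        f,P=cloud(n); q=P[(np.hypot(P[...,0]-x,P[...,1]-y)<.025)&(P[...,2]>zl)&(P[...,2]<zh)]
        if len(q): t=q[q[:,2]>np.percentile(q[:,2],90)-.006]; print(n,len(q),len(t),'mean',t.mean(0).round(4),'zmax',q[:,2].max().round(4))
        else: print(n,'none')
E
python3 -c "
from h import *
go(.4333,.159,.004,90)
cap(.622,.0478)"
```

```text
clock: 17.32
position: [0.6217, 0.0476, 0.0177]
tool_rot: [-3.139, 0.0, 1.572]
force: [-0.2, -0.5, 0.2]
grip_width: 0.0451
finger_force: 0.0
clock: 17.98
position: [0.4652, 0.1441, 0.0947]
tool_rot: [3.141, -0.0, 1.571]
force: [0.9, 1.0, -0.6]
grip_width: 0.0451
finger_force: 0.0
clock: 18.65
position: [0.4341, 0.1582, 0.0938]
tool_rot: [-3.141, -0.0, 1.57]
force: [0.3, -0.3, -1.1]
grip_width: 0.0449
finger_force: 0.0
t 18.65 pos [0.4341 0.1582 0.0938] shift mm (tool, now) [ 0.8 -0.8 89.8] turn [-0.01 -0.   -0.03] shift mm (tool after turn) [ 0.8 -0.8 89.8] F [ 0.3 -0.3 -1.1] w 0.0449 ff 0.0
top 45 41 mean [0.6227 0.048  0.0588] zmax 0.0615
side 41 29 mean [0.6253 0.0548 0.0548] zmax 0.0578
```

The blue vial stands on its stand at (0.6227, 0.048) with its top at 58 mm, as it should. Now the red one.

```bash
python3 -m crank '0.045 0.0008 -0.0008 0.01 0 0 0;0.045 0 0 0.02 0 0 0;0.045 0 0 0.02 0 0 0;0.045 0 0 0.02 0 0 0;0.045 0 0 0.012 0 0 0;0.045 0 0 0.0075 0 0 0;0.045 0 0 0 0 0 0;0.045 0 0 0 0 0 0'
python3 -m crank '0.03 0 0 0 0 0 0;0.02 0 0 0 0 0 0;0.012 0 0 0 0 0 0;0.012 0 0 0 0 0 0;0.012 0 0 0 0 0 0;0.012 0 0 0 0 0 0;0.012 0 0 0 0 0 0;0.012 0 0 0 0 0 0' 20
python3 -m crank '0.012 0 0 -0.005 0 0 0;0.012 0 0 -0.015 0 0 0;0.012 0 0 -0.02 0 0 0;0.012 0 0 -0.015 0 0 0;0.012 0.012 0.015 -0.005 0 0 0;0.012 0.02 0.025 0 0 0 0;0.012 0.02 0.025 0 0 0 0;0.012 0.02 0.025 0 0 0 0'
python3 -c "
from h import *
go(.6105,.3072,.009,90)"
```

```text
clock: 19.42
position: [0.4327, 0.1595, 0.0043]
tool_rot: [-3.141, 0.0, 1.572]
force: [-0.5, -0.2, -0.4]
grip_width: 0.0448
finger_force: 0.0
clock: 20.08
position: [0.4334, 0.1595, 0.0051]
tool_rot: [3.14, -0.0, 1.571]
force: [-0.5, -0.1, 8.2]
grip_width: 0.0186
finger_force: 21.7
clock: 20.75
position: [0.5242, 0.2321, 0.0655]
tool_rot: [3.141, -0.0, 1.571]
force: [0.2, -0.9, 0.2]
grip_width: 0.0193
finger_force: 20.9
t 20.75 pos [0.5242 0.2321 0.0655] shift mm (tool, now) [75.1 86.3 56.6] turn [ 0.05 -0.02 -0.01] shift mm (tool after turn) [75.1 86.3 56.5] F [ 0.2 -0.9  0.2] w 0.0193 ff 20.9
```

```bash
python3 -m crank '0.012 0.02 0.025 0 0 0 0;0.012 0.02 0.025 0 0 0 0;0.012 0.02 0.02 0 0 0 0;0.012 0.012 0.012 0 0 0 0;0.012 0.003 0.004 0 0 0 0;0.012 0 0 0 0 0 0;0.012 0 0 0 0 0 0;0.012 0 0 0 0 0 0'
python3 -c "
from h import *
go(.6105,.3072,.009,90)"
```

```text
clock: 21.42
position: [0.6083, 0.3055, 0.0646]
tool_rot: [-3.141, 0.001, 1.571]
force: [-0.7, 0.0, -0.1]
grip_width: 0.0194
finger_force: 20.9
t 21.42 pos [0.6083 0.3055 0.0646] shift mm (tool, now) [ 1.7  2.2 55.6] turn [-0.02  0.03  0.01] shift mm (tool after turn) [ 1.7  2.2 55.6] F [-0.7  0.  -0.1] w 0.0194 ff 20.9
```

```bash
python3 -m crank '0.012 0.0017 0.0022 0.01 0 0 0;0.012 0 0 0.018 0 0 0;0.012 0 0 0.014 0 0 0;0.012 0 0 0.006 0 0 0;0.012 0 0 0.003 0 0 0;0.012 0 0 0.001 0 0 0;0.012 0 0 0 0 0 0;0.012 0 0 0 0 0 0'
python3 -m crank '0.012 0 0 0.001 0 0 0;0.012 0 0 0.0005 0 0 0;0.012 0 0 0.0005 0 0 0;0.012 0 0 0 0 0 0;0.012 0 0 0 0 0 0;0.012 0 0 0 0 0 0;0.012 0 0 0 0 0 0;0.012 0 0 0 0 0 0'
```

```text
clock: 22.08
position: [0.6113, 0.3084, 0.013]
tool_rot: [3.141, -0.0, 1.571]
force: [-0.5, 0.4, -0.4]
grip_width: 0.0189
finger_force: 20.9
clock: 22.75
position: [0.611, 0.3082, 0.0104]
tool_rot: [-3.142, -0.0, 1.571]
force: [-0.3, -0.7, -0.0]
grip_width: 0.0191
finger_force: 20.9
```

```bash
python3 -m crank '0.012 0 0 0.0005 0 0 0;0.012 0 0 0.0005 0 0 0;0.012 0 0 0 0 0 0;0.012 0 0 0 0 0 0;0.012 0 0 0 0 0 0;0.012 0 0 0 0 0 0;0.012 0 0 0 0 0 0;0.012 0 0 0 0 0 0'
```

```text
clock: 23.42
position: [0.6112, 0.3083, 0.0102]
tool_rot: [3.141, -0.0, 1.571]
force: [-3.7, -2.2, 11.5]
grip_width: 0.0193
finger_force: 22.0
```

```bash
python3 -m crank '0.017 0 0 -0.0004 0 0 0;0.02 0 0 0 0 0 0;0.023 0 0 0 0 0 0;0.028 0 0 0 0 0 0;0.035 0 0 0 0 0 0;0.04 0 0 0 0 0 0;0.045 0 0 0 0 0 0;0.045 0 0 -0.01 0 0 0'
python3 -m crank '0.045 0 0 -0.02 0 0 0;0.045 0 0 -0.025 0 0 0;0.045 0 0 -0.025 0 0 0;0.045 0 -0.02 -0.005 0 0 0;0.045 0 -0.03 0 0 0 0;0.045 0 -0.03 0 0 0 0;0.045 0 -0.03 0 0 0 0;0.045 0 -0.03 0 0 0 0'
python3 -m crank '0.045 0 -0.022 0 0 0 0;0.045 0 -0.01 0 0 0 0;0.045 0 0 0 0 0 0;0.045 0 0 0 0 0 0;0.045 0 0 0 0 0 0;0.045 0 0 0 0 0 0;0.045 0 0 0 0 0 0;0.045 0 0 0 0 0 0'
python3 -c "
from h import *
go(.4387,.309,.005,90)
cap(.6105,.3072)"
```

```text
clock: 24.08
position: [0.6101, 0.3077, 0.0184]
tool_rot: [-3.139, 0.001, 1.572]
force: [-0.3, -0.6, -1.3]
grip_width: 0.0447
finger_force: 0.0
clock: 24.75
position: [0.4698, 0.308, 0.0957]
tool_rot: [3.141, -0.0, 1.571]
force: [0.4, 0.1, 0.2]
grip_width: 0.0447
finger_force: 0.0
clock: 25.42
position: [0.4395, 0.308, 0.0946]
tool_rot: [-3.141, -0.0, 1.571]
force: [-0.5, 0.6, -0.2]
grip_width: 0.0449
finger_force: 0.0
t 25.42 pos [0.4395 0.308  0.0946] shift mm (tool, now) [ 1.  -0.8 89.6] turn [-0.01 -0.   -0.01] shift mm (tool after turn) [ 1.  -0.8 89.6] F [-0.5  0.6 -0.2] w 0.0449 ff 0.0
top 47 44 mean [0.6099 0.3076 0.059 ] zmax 0.0637
side 74 51 mean [0.6126 0.3135 0.0552] zmax 0.0577
```

The red vial is good. Now the green one, then on to the green stand at (0.6163, 0.1618).

```bash
python3 -m crank '0.045 0.001 -0.0008 0.01 0 0 0;0.045 0 0 0.02 0 0 0;0.045 0 0 0.02 0 0 0;0.045 0 0 0.02 0 0 0;0.045 0 0 0.012 0 0 0;0.045 0 0 0.0075 0 0 0;0.045 0 0 0 0 0 0;0.045 0 0 0 0 0 0'
python3 -m crank '0.03 0 0 0 0 0 0;0.02 0 0 0 0 0 0;0.012 0 0 0 0 0 0;0.012 0 0 0 0 0 0;0.012 0 0 0 0 0 0;0.012 0 0 0 0 0 0;0.012 0 0 0 0 0 0;0.012 0 0 0 0 0 0' 20
python3 -m crank '0.012 0 0 -0.01 0 0 0;0.012 0 0 -0.02 0 0 0;0.012 0 0 -0.025 0 0 0;0.012 0 0 -0.025 0 0 0;0.012 0 0 -0.01 0 0 0;0.012 -0.02 0.025 0 0 0 0;0.012 -0.025 0.03 0 0 0 0;0.012 -0.025 0.03 0 0 0 0'
python3 -m crank '0.012 -0.025 0.03 0 0 0 0;0.012 -0.025 0.03 0 0 0 0;0.012 -0.018 0.022 0 0 0 0;0.012 -0.008 0.01 0 0 0 0;0.012 0 0 0 0 0 0;0.012 0 0 0 0 0 0;0.012 0 0 0 0 0 0;0.012 0 0 0 0 0 0'
python3 -c "
from h import *
go(.6163,.1618,.0105,90)"
```

```text
clock: 26.18
position: [0.4382, 0.3093, 0.0054]
tool_rot: [-3.141, 0.0, 1.572]
force: [0.3, -0.7, 1.4]
grip_width: 0.0451
finger_force: 0.0
clock: 26.85
position: [0.4387, 0.3094, 0.0062]
tool_rot: [3.14, -0.001, 1.571]
force: [-0.2, -0.9, 7.6]
grip_width: 0.0189
finger_force: 21.2
clock: 27.52
position: [0.5242, 0.2386, 0.0964]
tool_rot: [3.14, -0.0, 1.573]
force: [1.0, 0.3, -0.2]
grip_width: 0.0192
finger_force: 20.5
clock: 28.18
position: [0.6144, 0.1645, 0.0956]
tool_rot: [-3.141, -0.0, 1.573]
force: [-0.7, 1.5, -0.4]
grip_width: 0.019
finger_force: 20.5
t 28.18 pos [0.6144 0.1645 0.0956] shift mm (tool, now) [-2.7  1.9 85.1] turn [-0.01 -0.02  0.14] shift mm (tool after turn) [-2.7  1.9 85.1] F [-0.7  1.5 -0.4] w 0.019 ff 20.5
```

```bash
python3 -m crank '0.012 -0.0027 0.0019 0.01 0 0 0;0.012 0 0 0.022 0 0 0;0.012 0 0 0.022 0 0 0;0.012 0 0 0.016 0 0 0;0.012 0 0 0.008 0 0 0;0.012 0 0 0.004 0 0 0;0.012 0 0 0 0 0 0;0.012 0 0 0 0 0 0'
python3 -m crank '0.012 0 0 0.001 0 0 0;0.012 0 0 0.0005 0 0 0;0.012 0 0 0.0005 0 0 0;0.012 0 0 0 0 0 0;0.012 0 0 0 0 0 0;0.012 0 0 0 0 0 0;0.012 0 0 0 0 0 0;0.012 0 0 0 0 0 0'
```

```text
clock: 28.85
position: [0.6174, 0.1608, 0.0139]
tool_rot: [3.141, -0.0, 1.572]
force: [-0.2, -0.5, 1.2]
grip_width: 0.0191
finger_force: 20.5
clock: 29.52
position: [0.6172, 0.1605, 0.0113]
tool_rot: [3.142, -0.0, 1.571]
force: [-0.0, -0.2, -0.5]
grip_width: 0.0191
finger_force: 20.5
```

```bash
python3 -m crank '0.012 0 0 0.0005 0 0 0;0.012 0 0 0.0005 0 0 0;0.012 0 0 0 0 0 0;0.012 0 0 0 0 0 0;0.012 0 0 0 0 0 0;0.012 0 0 0 0 0 0;0.012 0 0 0 0 0 0;0.012 0 0 0 0 0 0'
```

```text
clock: 30.18
position: [0.6173, 0.1606, 0.0111]
tool_rot: [3.141, 0.0, 1.571]
force: [-4.7, -1.9, 15.1]
grip_width: 0.0189
finger_force: 22.0
```

```bash
python3 -m crank '0.017 0 0 -0.0005 0 0 0;0.02 0 0 0 0 0 0;0.023 0 0 0 0 0 0;0.028 0 0 0 0 0 0;0.035 0 0 0 0 0 0;0.04 0 0 0 0 0 0;0.045 0 0 0 0 0 0;0.045 0 0 -0.01 0 0 0'
python3 -m crank '0.045 0 0 -0.02 0 0 0;0.045 0 0 -0.025 0 0 0;0.045 0 0 -0.03 0 0 0;0.045 0 -0.02 -0.03 0 0 0;0.045 0 -0.03 0 0 0 0;0.045 0 -0.03 0 0 0 0;0.045 0 -0.03 0 0 0 0;0.045 0 -0.02 0 0 0 0'
python3 -m crank '0.045 0 0 0 0 0 0;0.045 0 0 0 0 0 0;0.045 0 0 0 0 0 0;0.045 0 0 0 0 0 0;0.045 0 0 0 0 0 0;0.045 0 0 0 0 0 0;0.045 0 0 0 0 0 0;0.045 0 0 0 0 0 0'
python3 -c "
from h import *
for p in((.6163,.1618),(.6105,.3072),(.622,.0478)): cap(*p)
f,P=cloud('top'); q=P[(np.hypot(P[...,0]-.6015,P[...,1]+.257)<.1)&(P[...,2]>.0535)&(P[...,2]<.07)]
print('tube',len(q),q.mean(0).round(4),cv2.minAreaRect(q[:,:2].astype(np.float32)*1000)); go(.5,.16,.1,90)
for n,x,y in [('red',.3075,.611),('gr',.162,.617),('bl',.05,.622)]:
    pass
hsv=cv2.cvtColor(f['pixels'],cv2.COLOR_RGB2HSV)
for x,y in((.6163,.1618),(.6105,.3072),(.622,.0478)):
    m=(np.hypot(P[...,0]-x,P[...,1]-y)<.02)&(P[...,2]>.05)&(P[...,2]<.07); print('cap hue',np.median(hsv[m],0))
"
```

```text
clock: 30.85
position: [0.6162, 0.1602, 0.0195]
tool_rot: [-3.139, 0.001, 1.572]
force: [0.4, -0.4, -0.7]
grip_width: 0.045
finger_force: 0.0
clock: 31.52
position: [0.4848, 0.1603, 0.1267]
tool_rot: [3.141, 0.0, 1.572]
force: [0.6, 1.4, -0.7]
grip_width: 0.0453
finger_force: 0.0
clock: 32.18
position: [0.4873, 0.1604, 0.1257]
tool_rot: [-3.141, -0.0, 1.571]
force: [0.2, -0.8, 0.7]
grip_width: 0.0455
finger_force: 0.0
top 20 19 mean [0.62   0.158  0.0585] zmax 0.0609
side 52 39 mean [0.6184 0.1671 0.0548] zmax 0.0588
top 16 16 mean [0.614  0.3115 0.0591] zmax 0.0617
side 74 53 mean [0.6122 0.3133 0.0549] zmax 0.0573
top 45 41 mean [0.6227 0.048  0.0588] zmax 0.0616
side 41 28 mean [0.6251 0.0542 0.0548] zmax 0.0578
tube 491 [ 0.6013 -0.2556  0.0603] ((602.8631591796875, -257.53253173828125), (25.100074768066406, 159.4225311279297), 16.39171028137207)
t 32.53 pos [0.4872 0.1605 0.1258] shift mm (tool, now) [-0.5 12.8 25.8] turn [-0.   -0.    0.03] shift mm (tool after turn) [-0.5 12.8 25.8] F [ 0.1 -0.4 -0.3] w 0.045 ff 0.0
cap hue [ 69.  134.5 150.5]
cap hue [  1. 164. 205.]
cap hue [103. 179. 136.]
```

```bash
python3 -c "
from workcell import bot
print(bot.job_done())"
```

```text
the job is handed in; nothing more can be done
None
```

The job is handed in; no verdict came back, but my last camera check showed all three vials upright in their matching stands and the tube centred on the rollers and released (roller turn was not measured).

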